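# Square the pads and present the draw ball

## Robot

A 6-joint arm with a two-finger parallel gripper is mounted at the origin on the work surface. World frame = base frame: x ahead of the robot, y to its left, z up, the work surface at z = 0. Lengths are in m, angles in rad, forces in N, time in s.
With the tool pointing down it reaches from about 0.275 to 0.75 m from the base axis. Payload 10.2 kg.
Tool frame: the origin (TCP) lies midway between the tips of the shut fingers; the grasp point (between the pads) lies 19 mm behind it; z points along the fingers, y is the line along which they close (so a half turn about z gives the same grasp; the last joint's range is limited). The gripper opens to 88 mm and grips with 3 to 60 N. Pads are 18 mm wide; open, the fingers measure 123 mm over their backs; the gripper's body (75 mm by 187 mm) begins 45 mm behind the grasp point.
Start: joints at [-1.357, 0.313, 1.498, -0, 1.331, -0.223], TCP at [0.222, -0.476, 0.239] pointing down, gripper open.
Joint ranges: [-2.94, 2.94], [-0.97, 2.17], [0.19, 2.56], [-1.23, 4.37], [0.02, 3.11], [-2.88, 2.88]. Speed limits (rad/s): [2.39, 2.39, 3.01, 3.14, 3.14, 3.14].

## Interface

Orientations are given as a rotation vector (axis times angle).
In Python, from station import * gives the robot as it stands. Calls block until the motion is done:
- move_pose(position, orientation): joint-space move of the TCP to a pose.
- movel(position, feed=0.15, orientation=None, stop_force=None): straight line of the TCP; orientation=None keeps the orientation; feed is the mean speed in m/s. With stop_force (N) it stops when the force on the tool has changed by that much, and returns True; else False.
- move_joints(angles): joint-space move.
- set_gripper(opening): finger opening in m; the grip force is fixed at half the most; returns when the fingers have stopped.
- sleep(seconds).
- ik(position, orientation): joint angles nearest the present ones, or None.
- observe(): the state.
- get_image(name): name is "scene" or "top" or "wrist"; returns a dict with "img" (384x512x3 uint8, red, green, blue), "mtx" (3x3 intrinsics, pixels), "R" (3x3) and "t" (3): a world point X has camera coordinates R X + t; the wrist camera has in their place "tool_from_camera" (4x4, takes a point from camera to tool coordinates, whose origin is the TCP and whose axes are the flange's). Camera axes: x right, y down, z forward; pixel columns grow to the right and rows downward; lengths in m; the calibration is good to about 2 mm. A picture is of the moment at which its call begins: read the wrist's pose just before it. There is no depth.
A pose or a line that the arm cannot do raises PlanningError and nothing moves.
- job_done(): hands the job in; it is judged then, once.
Trained networks look in a picture, given as the dict that the camera call returned (one of the last four; its "shot" number tells which), for a name from the list of things; names that differ only in an ending like _2 or _b are one class to them, and where a whole thing is asked for, a point or a joint stands for the part that bears it (a point fixed in the world has none). Each returns a list of dicts, best first, with "conf" (0 to 1); they miss things now and then, are a little off and sometimes report something else, mostly with a low value. They report only what shows in the picture. A call takes as long as a camera call. They do not tell look-alikes from the thing itself.
- search_frame(name, picture): "bbox" ([left, top, right, bottom] in pixels, round what is visible of it).
- regions_of(name, picture): "pixels" (384x512 bool, what is visible of it) and "bbox" ([left, top, right, bottom] in pixels, round what is visible of it).
- mark_of(name, picture): "point" ([column, row] in pixels: a listed point, or the origin of a listed thing).
The state is a dict: "time": time; "joints": joint angles; "joint_velocities": joint speeds; "tau": joint torques, N m; "ee_pos": TCP position; "tcp_rot": TCP orientation; "force": force on the tool from outside, world axes, zero at the start; "ft_torque": the same for the moment, N m; "gripper_width": finger opening in m; "finger_force": force on a finger pad.
Only numpy, scipy, OpenCV 4.12 (cv2) and the standard library are available. Lean on these libraries where they do the work, as an engineer would, in place of code of your own. Each camera call takes 0.05 s, during which the arm holds its last target. There are 200 camera calls.

## Task

Put the yellow memo pad squarely on top of the two blue pads, black binding strips at the same end, without shifting the pile. Then lift the white dish by its overhead handle clear of the desk, and only then give it a quarter turn so that its red tab points the way the pads' strips do, keeping it level and the loose ball on its blue centre spot throughout. Finish while still holding it, steady, centred over the pile with roughly 80 mm of air below it, and leave the pen, clothes peg and bottle alone.

Things in the scene. Friction and masses are not known exactly. Their poses are not given: they have to be found in the camera images.
- pad_loose: loose memo pad with a yellow cover, 90 (x) x 60 (y) x 18 (z) mm, 50 to 120 g, rigid block lying flat on the desk mat. Origin: centre of its underside; z up; +x points to the end that carries the black binding strip.
- pad_top: upper of the two blue memo pads in the pile, same size and axes as the yellow pad: origin centre of underside, z up, +x towards its black binding strip; its top face is 18 mm above its origin.
- pad_low: lower blue memo pad, same size and axes, lying flat on the desk mat under pad_top.
- pad_loose_strip (a point): middle of the black binding strip on the yellow pad's top face: 38 mm along +x from the pad's centre, 18 mm above its underside.
- dish: white round dish, 152 mm across, rim 27 mm high, 190 to 330 g, on a flat foot on the mat; inside a shallow cone (slope 0.10 rad) that dips to its centre, with a blue centre spot 60 mm across. Origin: centre of its underside; z up; +x points to the red tab on the rim. At the start the tab points about a quarter turn anticlockwise (from above) of the pads' strips. Bridge handle: see dish_grip.
- dish_grip (a point): middle of the dish's aluminium handle bar, 105 mm above the underside, straight above the centre. The bar runs along the dish's y between two posts at y = +-73 mm; it is 12 mm wide (x) and 16 mm high (97 to 113 mm above the underside). Gripped here across x, the dish is balanced within 3 mm.
- dish_centre (a point): lowest point of the dish's inside, centre of the blue spot, 10 mm above the dish's underside.
- dish_tab (a point): the red tab on the dish's rim, 85 mm along the dish's +x, 24 mm above its underside.
- ball_center (a point): centre of the loose orange ball, 32 mm in diameter, 20 g, resting in the middle of the dish; it rolls freely.
- mat: thin grey desk mat, fixed, 280 (x) x 600 (y) x 2 mm; the pads and the dish stand side by side on it in any order along its length. Origin: centre of its underside, on the desk.
- pen: bystander: green and white pen lying flat, 130 mm long along its x, 10 mm thick; origin centre of underside.
- clothes_peg: bystander: blue clothes peg lying flat, 72 mm long along its x, 12 mm high; origin centre of underside.
- sanitiser: bystander: white pump bottle, 64 mm in diameter, 163 mm high; origin centre of underside.
Things that resemble listed ones, but are neither listed nor needed, are in the scene too. Leave any green or turquoise look-alike of the dish alone.

How it is judged:
On the way, in this order (a step that is already met when the one before it is completed fails the run):
1. the yellow pad lies squarely on the pile, strips at the same end, let go (horizontal distance between pad_loose and pad_top below 0.008 m and z of pad_loose in the frame of pad_top between 0.014 and 0.022 m and angle between the x axis of pad_loose and the x axis of pad_top, either way round below 0.12 rad and x of pad_loose_strip in the frame of pad_top above 0.02 m and horizontal distance between pad_top and pad_low below 0.008 m and z of pad_top in the frame of pad_low above 0.014 m and angle between the x axis of pad_top and the x axis of pad_low, either way round below 0.12 rad and contact force between the fingers and pad_loose below 0.1 N and linear speed of pad_loose below 0.03 m/s), for 0.3 s.
2. the dish is held clear of the desk, level, not yet turned (height (world z) of dish above 0.022 m and contact force between the fingers and dish above 1 N and angle between dish's own z axis and vertical below 0.12 rad and angle between the x axis of dish and the x axis of pad_top, either way round above 0.8 rad), for 0.1 s.
At the end, for the whole second after the job is handed in: Yellow pad on the blue pile, square within 8 mm and 0.12 rad, strips at one end, released; dish held over the pile (30 mm), underside 40 to 130 mm above the top pad, level (0.08 rad), tab along the strips' direction (0.15 rad), ball within 20 mm of its centre, all steady (all of step 1 and contact force between the fingers and dish above 1 N and horizontal distance between dish_centre and pad_top below 0.03 m and z of dish in the frame of pad_loose between 0.058 and 0.148 m and angle between dish's own z axis and vertical below 0.08 rad and angle between the x axis of dish and the x axis of pad_top, either way round below 0.15 rad and x of dish_tab in the frame of pad_top above 0.03 m and horizontal distance between ball_center and dish_centre below 0.02 m and distance between ball_center and dish_centre below 0.03 m and linear speed of dish below 0.03 m/s and linear speed of ball below 0.06 m/s); the arm keeps its last pose, push and grip.
It fails at once if the ball leaves the dish's blue centre spot (more than 30 mm off centre) (horizontal distance between ball_center and dish_centre above 0.03 m).
It fails at once if the dish is tipped (more than 0.2 rad) (angle between dish's own z axis and vertical above 0.2 rad).
It fails at once if the pile of blue pads is shifted (more than 20 mm) (distance of any of pad_low, pad_top from where it was at the start of the episode above 0.02 m).
It fails at once if a bystander is disturbed (more than 25 mm) (distance of any of pen, clothes_peg, sanitiser from where it was at the start of the episode above 0.025 m).
It also fails if it takes over 64 s, if anything falls off the work surface, if the arm or the gripper's body presses on something with over 40 N, if the wrist force passes 120 N, or if a joint passes its speed limit or range.

## Working session

There is one attempt and no reset: what is moved stays moved. The work goes in short steps, each a Python script; the robot and the scene stay as the last script left them, time stands still between calls to the robot, and variables do not carry over. Pictures are saved under pics/ and viewed, at most 10 in all, crops included, and the job is handed in when it is done.

```bash
ls; mkdir -p pics
python3 - <<'E'
from station import *
import cv2
o=observe();print(o['time'],o['ee_pos'],o['tcp_rot'])
ims={}
for n in ("top","scene"):
    p=get_image(n);ims[n]=p
    cv2.imwrite(f"pics/{n}0.png",p["img"][:,:,::-1])
    print(n,p["mtx"].tolist(),p["R"].round(4).tolist(),p["t"].round(4).tolist())
    for k in ["pad_loose","pad_top","pad_low","pad_loose_strip","dish","dish_grip","dish_centre","dish_tab","ball_center","pen","clothes_peg","sanitiser"]:
        print(k,[(round(d["conf"],2),[round(float(v)) for v in d["point"]]) for d in mark_of(k,p)])
E
```

```text
pics
0.0 [ 0.22203731 -0.47545952  0.23816832] [-3.06569898e+00 -6.80439657e-01 -4.92561343e-06]
top [[436.2830785647822, 0.0, 260.61679706466043], [0.0, 436.2830785647822, 190.91943679733643], [0.0, 0.0, 1.0]] [[-0.0016, -1.0, 0.0086], [-0.9889, 0.0003, -0.1486], [0.1486, -0.0087, -0.9889]] [-0.0394, 0.5502, 1.4428]
pad_loose [(0.78, [192, 193]), (0.71, [244, 186])]
pad_top [(0.81, [301, 194])]
pad_low [(0.51, [298, 198])]
pad_loose_strip [(0.93, [185, 183])]
dish [(0.98, [246, 190]), (0.9, [341, 278]), (0.74, [189, 128]), (0.68, [255, 122]), (0.29, [243, 187])]
dish_grip [(0.82, [350, 281]), (0.74, [256, 113]), (0.72, [183, 122]), (0.6, [247, 181]), (0.58, [249, 201]), (0.57, [189, 195]), (0.48, [302, 194])]
dish_centre [(0.94, [243, 188]), (0.94, [255, 123]), (0.88, [348, 276]), (0.78, [190, 127])]
dish_tab [(0.96, [340, 256]), (0.87, [219, 188]), (0.85, [176, 149]), (0.69, [246, 142])]
ball_center [(0.53, [244, 189])]
pen [(0.68, [369, 180])]
clothes_peg [(0.63, [390, 195])]
sanitiser [(0.9, [127, 196]), (0.38, [193, 192])]
scene [[374.42110385677256, 0.0, 251.36502165225076], [0.0, 374.42110385677256, 192.26996335836753], [0.0, 0.0, 1.0]] [[0.5827, 0.8127, 0.0079], [0.6325, -0.4474, -0.6323], [-0.5103, 0.3734, -0.7747]] [-0.2823, -0.3042, 1.4162]
pad_loose [(0.91, [316, 176])]
pad_top [(0.71, [208, 229]), (0.68, [317, 178])]
pad_low [(0.64, [213, 234])]
pad_loose_strip [(0.63, [326, 178])]
dish [(0.79, [370, 221]), (0.72, [127, 190]), (0.6, [317, 274]), (0.58, [273, 207])]
dish_grip [(0.92, [321, 250]), (0.91, [378, 205]), (0.66, [270, 184]), (0.56, [116, 168])]
dish_centre [(0.93, [124, 191]), (0.77, [366, 220]), (0.75, [316, 269]), (0.68, [361, 152]), (0.64, [271, 207]), (0.31, [214, 230])]
dish_tab [(0.88, [139, 202]), (0.69, [291, 187]), (0.57, [362, 193])]
ball_center [(0.41, [271, 202])]
pen [(0.73, [138, 294]), (0.57, [324, 179])]
clothes_peg [(0.67, [109, 294])]
sanitiser [(0.78, [357, 152])]
```

Run:
```python
import cv2
a=cv2.imread("pics/top0.png")[100:300,110:410]
cv2.imwrite("pics/top0c.png",cv2.resize(a,None,fx=2.66,fy=2.66,interpolation=cv2.INTER_CUBIC))
```

```text
(no output)
```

View pics/top0c.png

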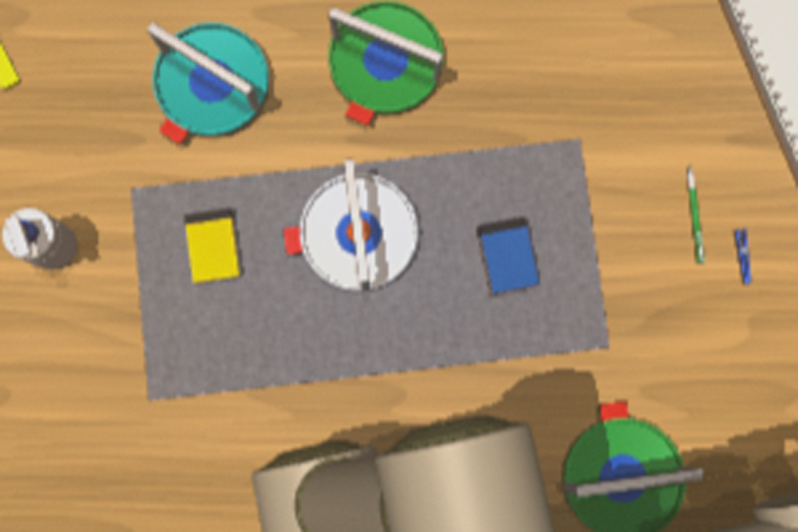

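View pics/scene0.png

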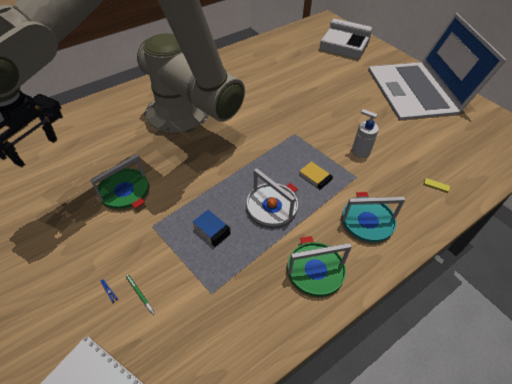

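The top picture (crop scaled 2.66, offset (110,100)) shows the candidates.
- **Dish:** white with the ball at image (244,188). Its look-alikes are turquoise (189,128), green (255,122) and green (342,278). I choose the white one, with its tab to the left (+y).
- **Pads:** yellow at (190,193) on the mat, with a yellow look-alike at the crop's far left edge, about (112,125), off the mat. The blue pile is at (301,195). Both strips point up (+x).

Next I measure close up with the wrist camera.

```bash
cat > h.py <<'E'
from station import *
import numpy as np, cv2
from scipy.spatial.transform import Rotation as Rn
def back(px,p,z,wT=None):
    px=np.atleast_2d(np.asarray(px,float)); K=p["mtx"]
    d=np.c_[(px-[K[0,2],K[1,2]])/[K[0,0],K[1,1]],np.ones(len(px))]
    if wT is None: R=p["R"].T; c=-R@p["t"]
    else:
        T=wT@p["tool_from_camera"]; R=T[:3,:3]; c=T[:3,3]
    d=d@R.T
    return c+d*((z-c[2])/d[:,2])[:,None]
def wT():
    o=observe();T=np.eye(4);T[:3,:3]=Rn.from_rotvec(o["tcp_rot"]).as_matrix();T[:3,3]=o["ee_pos"];return T
def down(yaw): # tool y axis along direction yaw (world), z down
    y=np.array([np.cos(yaw),np.sin(yaw),0]);z=np.array([0,0,-1.]);x=np.cross(y,z)
    return Rn.from_matrix(np.c_[x,y,z]).as_rotvec()
def rect(mask,p,z,w=None):
    "min-area rectangle of a mask's outline on plane z: centre, long axis yaw, sizes"
    c=max(cv2.findContours(mask.astype(np.uint8),cv2.RETR_EXTERNAL,cv2.CHAIN_APPROX_NONE)[0],key=cv2.contourArea)
    X=back(c[:,0,:],p,z,w)[:,:2]
    (cx,cy),_,_=r=cv2.minAreaRect((X*1000).astype(np.float32))
    b=cv2.boxPoints(r)/1000; e=[b[1]-b[0],b[2]-b[1]]; e=max(e,key=np.linalg.norm)
    if e[0]<0:e=-e
    return np.array([cx,cy])/1000,np.arctan2(e[1],e[0]),np.array(r[1])
E
python3 - <<'E'
from h import *
p=get_image("top")
print("yellow",back([191,190],p,.02),"blue",back([301,195],p,.038),"dish c",back([244,188],p,.012),"grip",back([247,182],p,.107),"tab",back([219,188],p,.026),"peg",back([390,195],p,0),"bottle",back([127,196],p,.0))
for n in ("wrist",):
    p=get_image(n);print(p["mtx"].tolist(),p["tool_from_camera"].round(3).tolist())
for y in (1.57,-1.57):
    for P in ((.42,.2,.3),(.42,.03,.3),(.42,-.15,.3),(.42,-.15,.22)): print(y,P,ik(P,down(y)))
E
```

```text
yellow [[0.55660766 0.19984309 0.02      ]] blue [[ 0.53650746 -0.17757376  0.038     ]] dish c [[0.56479148 0.01745252 0.012     ]] grip [[0.56965134 0.00493518 0.107     ]] tab [[0.56261625 0.1029546  0.026     ]] peg [[ 0.54172012 -0.49335245  0.        ]] bottle [[0.5385963 0.4249779 0.       ]]
[[275.1651031361939, 0.0, 256.19801688864317], [0.0, 275.1651031361939, 189.10795488794858], [0.0, 0.0, 1.0]] [[0.0, -0.967, -0.257, 0.066], [1.0, 0.0, 0.0, -0.001], [-0.0, -0.257, 0.967, -0.145], [0.0, 0.0, 0.0, 1.0]]
1.57 (0.42, 0.2, 0.3) [ 1.91732369e-01  1.39071701e-01  1.55629992e+00 -4.44089210e-16
  1.44622104e+00 -1.37826763e+00]
1.57 (0.42, 0.03, 0.3) [-0.20853169  0.03653053  1.6689786   0.          1.43608353 -1.77853169]
1.57 (0.42, -0.15, 0.3) [-0.60684657  0.09469148  1.60651426  0.          1.44038691 -2.17684657]
1.57 (0.42, -0.15, 0.22) [-0.60684657  0.15500747  1.74953711  0.          1.23704808 -2.17684657]
-1.57 (0.42, 0.2, 0.3) [ 1.91732369e-01  1.39071701e-01  1.55629992e+00 -4.44089210e-16
  1.44622104e+00  1.76173237e+00]
-1.57 (0.42, 0.03, 0.3) [-2.08531690e-01  3.65305277e-02  1.66897860e+00 -4.44089210e-16
  1.43608353e+00  1.36146831e+00]
-1.57 (0.42, -0.15, 0.3) [-6.06846574e-01  9.46914805e-02  1.60651426e+00 -4.44089210e-16
  1.44038691e+00  9.63153426e-01]
-1.57 (0.42, -0.15, 0.22) [-6.06846574e-01  1.55007466e-01  1.74953711e+00 -4.44089210e-16
  1.23704808e+00  9.63153426e-01]
```

Run:
```python
from h import *
tiles=[]
def show(n,p,s):
    for d in mark_of(n,p)[:2]: print("  ",n,round(d["conf"],2),back(d["point"],p,s,w)[0].round(4))
for nm,P,z in (("pad_top",(.515,-.178,.25),.038),("dish",(.52,.012,.27),.029),("pad_loose",(.53,.2,.25),.02)):
    move_pose(P,down(np.pi/2)); sleep(.3)
    w=wT(); p=get_image("wrist"); tiles.append(p["img"][:,:,::-1])
    print(nm,observe()["time"])
    for r in regions_of(nm,p)[:2]: print("  rect",round(r["conf"],2),r["bbox"],*rect(r["pixels"],p,z,w))
    if nm=="dish":
        for n,s in (("dish_grip",.113),("dish_centre",.012),("dish_tab",.026),("ball_center",.028)): show(n,p,s)
    else:
        show(nm,p,.002 if nm=="pad_loose" else .02); show("pad_loose_strip",p,z)
    np.savez(f"{nm}.npz",img=p["img"],w=w,mtx=p["mtx"],tfc=p["tool_from_camera"])
cv2.imwrite("pics/w1.png",cv2.resize(np.vstack([np.hstack(tiles[:2]),np.hstack([tiles[2],tiles[2]*0])]),(800,600)))
```

```text
pad_top 3.4083
  rect 0.86 [226.2, 143.7, 289.5, 217.7] [ 0.5331499  -0.17522479] 0.18952067 [93.19856262 61.21502686]
   pad_top 0.73 [ 0.5329 -0.1782  0.02  ]
   pad_top 0.55 [0.5663 0.0215 0.02  ]
dish 4.6917
  rect 0.94 [212.0, 142.9, 328.3, 261.5] [0.56680127 0.01899568] -0.6493893 [152.39915466 155.84535217]
  rect 0.8 [2.1, 0.0, 35.1, 33.8] [ 0.33293857 -0.28571326] 1.5697054 [51.13854599 34.22010422]
   dish_grip 0.97 [0.5577 0.0217 0.113 ]
   dish_centre 0.92 [0.766 0.218 0.012]
   dish_centre 0.81 [0.5596 0.0151 0.012 ]
   dish_tab 0.83 [0.5616 0.1002 0.026 ]
   dish_tab 0.76 [ 0.3316 -0.3013  0.026 ]
   ball_center 0.67 [0.5661 0.0179 0.028 ]
pad_loose 6.075
   pad_loose 0.94 [0.5531 0.2051 0.002 ]
   pad_loose 0.38 [0.5713 0.0095 0.002 ]
```

View pics/w1.png

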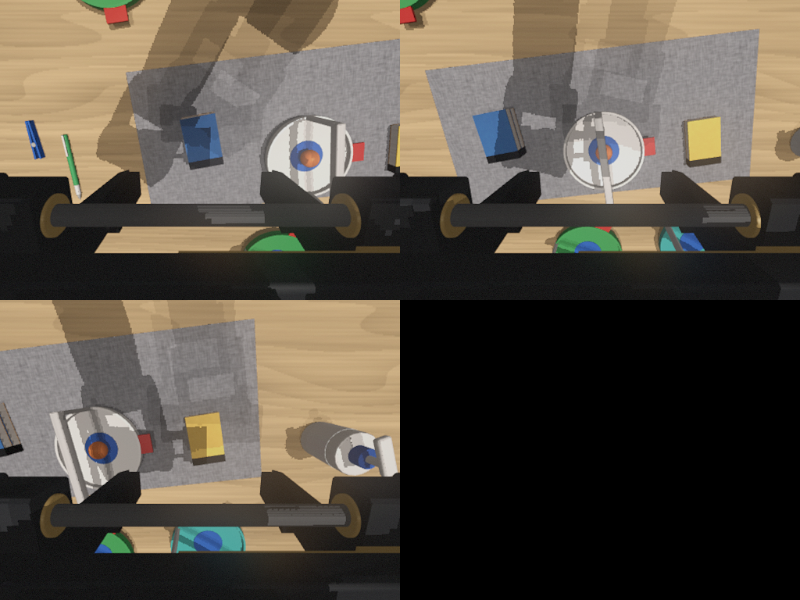

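The wrist views confirm the choices. The tiles show the blue pile with its strip at the far end, the white dish with the ball and a red tab towards +y, and the yellow pad with its strip at the far end. Now a close crop for the corners.

Run:
```python
from h import *
t=[]
for nm,(u,v) in (("pad_top",(257,180)),("pad_loose",(262,178)),("dish",(265,195))):
    d=np.load(nm+".npz"); s=33 if nm!="dish" else 66
    t.append(cv2.resize(d["img"][v-50:v+50,u-s:u+s,::-1],None,fx=3,fy=6 if 0 else 3,interpolation=cv2.INTER_CUBIC))
    p={"mtx":d["mtx"],"tool_from_camera":d["tfc"]}
    hsv=cv2.cvtColor(d["img"],cv2.COLOR_RGB2HSV); H,S,V=cv2.split(hsv)
    if nm=="dish": continue
    m=((H>18)&(H<32)&(S>110)&(V>50)) if nm=="pad_loose" else ((H>95)&(H<125)&(S>100))
    m[:, :u-50]=0; m[:,u+50:]=0; m[:v-50]=0; m[v+45:]=0
    print(nm,m.sum(),*rect(m,p,.02 if nm=="pad_loose" else .038,d["w"]))
    c=max(cv2.findContours(m.astype(np.uint8),0,1)[0],key=cv2.contourArea); print(cv2.boxPoints(cv2.minAreaRect(c)).round(1).tolist())
cv2.imwrite("pics/c1.png",cv2.resize(np.hstack(t),(792,300)))
```

```text
pad_top 2453 [ 0.5274248  -0.17647673] 0.18807779 [75.7665863  59.14738083]
[[230.10000610351562, 153.0], [274.29998779296875, 145.0], [284.29998779296875, 200.0], [240.10000610351562, 208.10000610351562]]
pad_loose 2339 [0.54226813 0.20766492] 0.1542455 [77.62284851 59.98671341]
[[236.1999969482422, 149.5], [279.79998779296875, 143.3000030517578], [287.5, 197.39999389648438], [243.89999389648438, 203.60000610351562]]
```

View pics/c1.png

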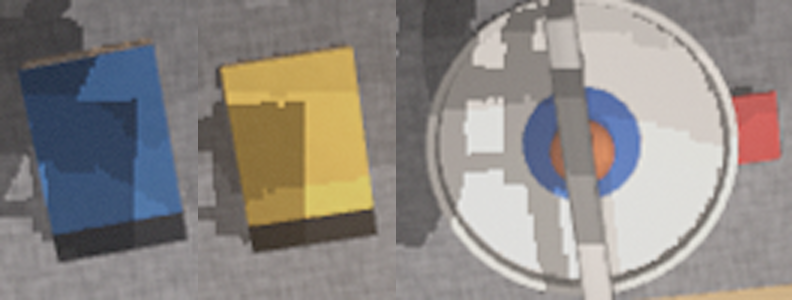

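Run:
```python
from h import *
def seg(img,nm,c,s):
    H,S,V=cv2.split(cv2.cvtColor(img,cv2.COLOR_RGB2HSV)); u,v=map(int,c)
    m=((H>18)&(H<32)&(S>110)&(V>50)) if nm=="pad_loose" else ((H>95)&(H<125)&(S>100))
    k=np.zeros_like(m);k[max(0,v-s):v+s,max(0,u-s):u+s]=1
    return m&k
def out(nm,r):
    c,y,s=r;print(nm,(c+.007*np.array([np.cos(y),np.sin(y)])).round(4),round(y,3),s.round(1))
p=get_image("top")
out("top pile",rect(seg(p["img"],"pad_top",(301,196),18),p,.038)); out("top yel",rect(seg(p["img"],"pad_loose",(190,193),18),p,.02))
for nm,P,yaw,z in (("pad_loose",(.52,.207,.19),np.pi/2+.154,.02),("pad_top",(.51,-.182,.21),np.pi/2+.188,.038),("pad_top",(.56,-.182,.21),-np.pi/2+.188,.038)):
    move_pose(P,down(yaw)); sleep(.3); w=wT(); p=get_image("wrist")
    q=np.linalg.inv(w@p["tool_from_camera"])@np.r_[(.549,.208,.02) if nm=="pad_loose" else (.534,-.176,.038),1]
    c=(p["mtx"]@q[:3])[:2]/q[2]
    out(nm,rect(seg(p["img"],nm,c,75),p,z,w))
print(observe()["time"])
```

```text
top pile [ 0.5365 -0.1772] 0.197 [75.9 59.4]
top yel [0.5342 0.1839] 0.022 [38.4 24. ]
pad_loose [0.549  0.2085] 0.154 [75.3 60.1]
pad_top [ 0.5344 -0.1752] 0.189 [73.9 58.9]
pad_top [ 0.5346 -0.1746] 0.202 [75.6 58.7]
11.8083
```

Run:
```python
from h import *
Y=(.549,.2085);yw=np.pi/2+.154;B=(.5346,-.1753);bw=np.pi/2+.19
move_pose((*Y,.15),down(yw)); set_gripper(.088)
print(observe()["ee_pos"],movel((*Y,.007),.1,stop_force=8))
set_gripper(.04); o=observe();print(o["ee_pos"],o["gripper_width"],o["finger_force"],o["time"])
z0=o["ee_pos"][2]
movel((*Y,.2),.15); move_pose((*B,.2),down(bw)); movel((*B,.09),.12); 
o=observe();print(o["gripper_width"],o["ee_pos"],o["time"],z0)
w=wT();p=get_image("wrist"); s=get_image("scene"); 
cv2.imwrite("pics/held.png",np.hstack([p["img"],cv2.resize(s["img"][150:300,110:310],(512,384))])[:,:,::-1][:, :, :])
im=cv2.imread("pics/held.png");cv2.imwrite("pics/held.png",cv2.resize(im,(800,300)))
```

```text
[0.54914214 0.20823565 0.15005064] False
[0.549039   0.20848176 0.00709682] 0.059578909692316835 30.000168085098267 16.225
0.05939782050614166 [ 0.53498045 -0.17544561  0.09072592] 20.1583 0.0070968185977427455
```

View pics/held.png

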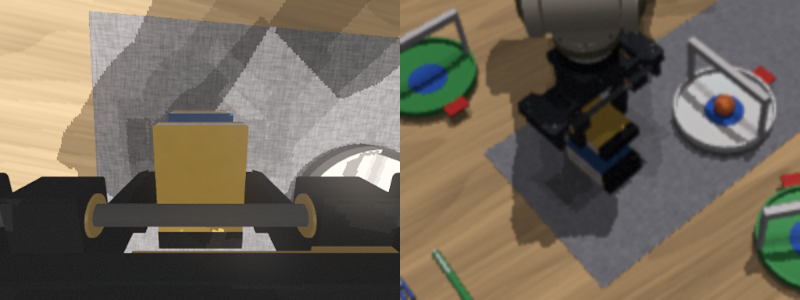

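The pad is held level over the pile, squarely aligned (yellow at (200,165), with the blue edge visible behind it). I'll place it, back off and check it, then take a better look at the dish bar.

Run:
```python
from h import *
B=(.5346,-.1753)
print(movel((*B,.0437),.06,stop_force=3)); print(observe()["ee_pos"])
set_gripper(.088); movel((*B,.2),.12)
def yel(p,w,c,z):
    H,S,V=cv2.split(cv2.cvtColor(p["img"],cv2.COLOR_RGB2HSV)); m=(H>18)&(H<32)&(S>110)&(V>50)
    k=np.zeros_like(m);k[max(0,c[1]-75):c[1]+75,c[0]-75:c[0]+75]=1
    r=rect(m&k,p,z,w); return r[0]+.007*np.array([np.cos(r[1]),np.sin(r[1])]),r[1],r[2]
move_pose((.51,-.182,.23),down(np.pi/2+.19)); sleep(.3); w=wT(); p=get_image("wrist")
q=np.linalg.inv(w@p["tool_from_camera"])@np.r_[.534,-.176,.056,1]; c=((p["mtx"]@q[:3])[:2]/q[2]).astype(int)
print("yellow now",*yel(p,w,c,.056)); a=p["img"]
cv2.imwrite("pics/y.png",p["img"][:,:,::-1])
move_pose((.53,.018,.22),down(np.pi/2+.12)); sleep(.3); w=wT(); p=get_image("wrist")
np.savez("dish2.npz",img=p["img"],w=w,mtx=p["mtx"],tfc=p["tool_from_camera"])
for n,z in (("dish_grip",.113),("dish_tab",.026),("ball_center",.028),("dish_centre",.012)):
    for d in mark_of(n,p)[:2]: print(n,round(d["conf"],2),np.round(d["point"]),back(d["point"],p,z,w)[0].round(4))
for r in regions_of("dish",p)[:1]: print(rect(r["pixels"],p,.029,w))
cv2.imwrite("pics/d2.png",cv2.resize(np.hstack([a,p["img"]])[:,:,::-1],(800,300)))
print(observe()["time"])
```

```text
True
[ 0.53406096 -0.17505156  0.04307261]
yellow now [ 0.53437963 -0.17452511] 0.19056411 [76.59848022 59.71641541]
dish_grip 0.7 [253. 219.] [0.5613 0.0178 0.113 ]
dish_tab 0.86 [318. 195.] [0.5522 0.1003 0.026 ]
dish_tab 0.66 [244. 304.] [0.7251 0.0236 0.026 ]
ball_center 0.63 [252. 199.] [0.5676 0.0163 0.028 ]
dish_centre 0.88 [214. 336.] [ 0.7985 -0.0167  0.012 ]
dish_centre 0.65 [254. 196.] [0.5669 0.0186 0.012 ]
(array([ 0.73802966, -0.0241916 ]), np.float32(-1.3333948), array([ 49.86018372, 127.68302155]))
25.1167
```

View pics/d2.png

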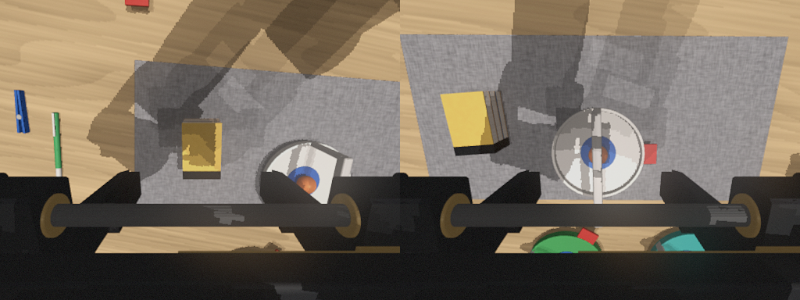

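Run:
```python
from h import *
G=(.567,.0182);yw=np.pi/2+.14
def ball(t):
    p=get_image("top"); 
    for n in ("ball_center","dish_centre"): print(t,n,[(round(d["conf"],2),np.round(d["point"],1).tolist()) for d in mark_of(n,p)[:4]])
move_pose((*G,.19),down(yw)); set_gripper(.05)
print(movel((*G,.088),.06,stop_force=5))
for g in (.03,.022,.018,.015,.005): set_gripper(g)
o=observe();print(o["ee_pos"],o["gripper_width"],o["finger_force"],o["force"],o["time"])
movel((*G,.138),.03)
sleep(.4); o=observe();print(o["ee_pos"],o["gripper_width"],o["finger_force"],o["force"],o["ft_torque"],o["time"])
ball("lift")
s=get_image("scene");p=get_image("top")
cv2.imwrite("pics/lift.png",np.hstack([cv2.resize(s["img"][130:280,170:370],(400,300)),cv2.resize(p["img"][130:250,165:325],(400,300))])[:,:,::-1])
```

```text
False
[0.56706727 0.0180928  0.0879796 ] 0.011168043174611226 29.996453896164894 [ 1.04553981 -0.98044107 -1.28189061] 29.5583
[0.56699178 0.01817715 0.13797709] 0.01118307169740151 29.99661661684513 [-0.18041548  0.65887967 -2.36278628] [ 0.12097341 -0.17453989  0.0040335 ] 31.775
lift ball_center [(0.42, [127.2, 193.9]), (0.15, [297.4, 182.0])]
lift dish_centre [(0.93, [186.8, 127.8]), (0.84, [255.0, 121.9]), (0.64, [344.2, 278.8])]
```

View pics/lift.png

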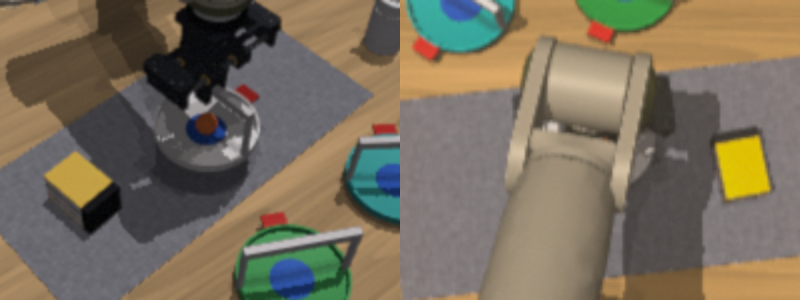

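The dish is held clear and level with the ball on the blue spot (left half, (205,125)). I'll raise it further, then carry and turn it slowly.

Run:
```python
from h import *
movel((.567,.0182,.222),.04)
movel((.5344,-.175,.222),.035,orientation=down(.19))
sleep(1); o=observe();print(o["ee_pos"],Rn.from_rotvec(o["tcp_rot"]).as_matrix()[:,1],o["gripper_width"],o["finger_force"],o["force"],o["time"])
w=wT();p=get_image("wrist");s=get_image("scene")
for n,z in (("dish_tab",.16),("ball_center",.162),("dish_centre",.146)):
    for k,(pp,ww) in {"w":(p,w),"s":(s,None)}.items():
        for d in mark_of(n,pp)[:2]: print(k,n,round(d["conf"],2),back(d["point"],pp,z,ww)[0].round(4))
cv2.imwrite("pics/fin.png",np.hstack([cv2.resize(s["img"][130:280,110:310],(400,300)),cv2.resize(p["img"],(400,300))])[:,:,::-1])
```

```text
[ 0.53440566 -0.17499248  0.22200661] [9.82002576e-01 1.88867519e-01 1.51863304e-06] 0.011252115026600592 29.99662410467863 [ 0.01482934  0.13044763 -1.12537224] 41.025
w dish_tab 0.96 [ 0.6168 -0.1586  0.16  ]
w dish_tab 0.83 [ 0.4097 -0.2267  0.16  ]
s dish_tab 0.97 [ 0.6191 -0.1579  0.16  ]
s dish_tab 0.88 [ 0.7828 -0.0566  0.16  ]
w ball_center 0.88 [ 0.5317 -0.1734  0.162 ]
s ball_center 0.55 [ 0.5324 -0.1773  0.162 ]
w dish_centre 0.88 [ 0.6955 -0.0522  0.146 ]
w dish_centre 0.75 [ 0.3533 -0.239   0.146 ]
s dish_centre 0.98 [0.8216 0.1137 0.146 ]
s dish_centre 0.81 [ 0.3682 -0.3423  0.146 ]
```

View pics/fin.png

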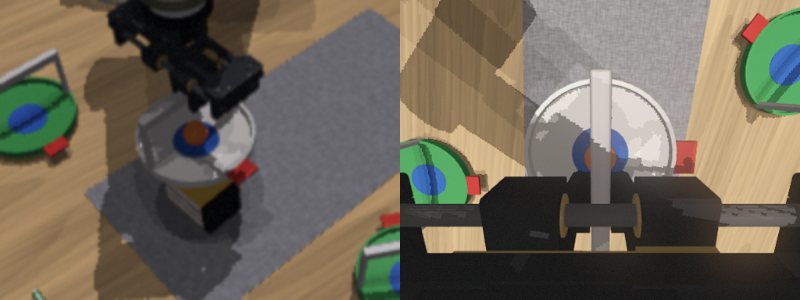

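The dish is centred over the pile with the tab along the strips (yaw about 0.19) and the ball on the spot, all consistent in both cameras.

```bash
python3 -c "
from station import *
print(job_done())"
```

```text
the job is handed in; nothing more can be done
None
```

I handed the job in at about 41 s: the yellow pad sits squarely on the blue pile, and the dish is held level and centred about 80 mm above it, with its tab along the strips and the ball on the blue spot; the hand-in gave no verdict.

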